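# Fetch the terminal strip from behind the carton pile and rebuild the pile

## Task

Clear the three cartons (blue, brown, white) off the green board and stand them upright side by side on the blue mat; then take the white terminal strip with blue markers from behind where they stood and lay it flat along the rail of the mounting panel, centred in the gap between the two breakers. With the strip on the rail, rebuild the carton pile on the board just as it was, every carton in its own old place: two end to end below and the white one on top, bridging the joint half a length over. Never tip a carton over, and leave the grey strip with orange markers, the loose contactor and the screwdriver where they lie.

Things in the scene. Friction and masses are not known exactly. Their poses are not given: they have to be found in the camera images.
- carton_blue: Closed rigid blue carton, 50 (x) by 100 (y) by 66 (z) mm, about 220 g, with a yellow tape band and a paper label. Origin: centre of its underside; y along its length, z up. Starts in the lower course of the pile (see the board); which end, blue or brown, varies.
- carton_brown: Closed rigid brown cardboard carton, 50 (x) by 100 (y) by 66 (z) mm, about 220 g, with a black tape band and a paper label. Origin: centre of its underside; y along its length, z up. Starts in the lower course of the pile (see the board); which end, blue or brown, varies.
- carton_white: Closed rigid white carton, 50 (x) by 100 (y) by 66 (z) mm, about 220 g, with a red tape band and a paper label. Origin: centre of its underside; y along its length, z up. Starts as the upper course of the pile, centred over the joint of the two lower cartons.
- strip_blue: White terminal strip with a row of blue markers on top: rigid block 44 (x) by 100 (y) by 30 (z) mm, about 150 g, flat underside. Origin: centre of its underside; y along its length. Starts on the board behind the pile (+x side), parallel to it and 8 to 11 mm from the lower cartons: no finger fits between until they are gone. Too long to grip end to end.
- board: Fixed green board, 170 (x) by 230 (y) by 4 (z) mm, under pile and strip. Origin: centre of its underside, on the table; x away from the robot, y along the pile. Two lower cartons stand end to end on it, centred at x -35, y +53 and -53 mm (6 mm between their ends); the white one on top at x -35, y 0, underside 70 mm above the table. All lie along y.
- mat: Fixed blue mat, the side area, 290 (x) by 140 (y) by 3 (z) mm. Origin: centre of its underside, on the table; x along its length, roughly away from the robot. Room for three cartons in a row along x, 90 mm apart, each with its length along the mat's y. On the robot's left or right; the panel is on the other side.
- panel: Fixed yellow mounting plate, 200 (x) by 250 (y) by 4 mm. Origin: centre of its underside, on the table. A 35 mm wide steel rail runs along y through the origin, its flat top 12 mm above the table. Two fixed white breakers, 72 mm tall, leave a 148 mm gap centred on the origin: the strip lies there loose on the rail, along y. Grey ducts 42 mm tall run along y, inner faces at x +-74 mm.
- strip_orange: Grey terminal strip with orange markers, 44 by 100 by 30 mm, loose; leave alone. Origin: centre of its underside.
- contactor: Loose white and black contactor, 75 (x) by 45 (y) by 80 mm; leave alone. Origin: centre of its underside.
- driver: Loose screwdriver with an orange handle, 200 mm long, lying; leave alone. Its length lies along its x, the handle to -x.

How it is judged:
By the outcome, as a careful person would: the job done as asked, in the order asked, and still so for the second after the job is handed in, with the robot touching nothing.
It also fails if it takes over 152 s, if anything falls off the work surface, if the arm or the gripper's body presses on something with over 40 N, if the wrist force passes 120 N, or if a joint passes its speed limit or range.

## Robot

A 7-joint arm with a two-finger parallel gripper is mounted at the origin on the work surface. World frame = base frame: x ahead of the robot, y to its left, z up, the work surface at z = 0. Lengths are in m, angles in rad, forces in N, time in s.
With the tool pointing down it reaches from about 0.375 to 0.925 m from the base axis. Payload 3.1 kg.
Tool frame: the origin (TCP) lies between the finger pads; the fingertips stand 19 mm ahead of it and the grasp point (between the pads) is the TCP; z points along the fingers, y is the line along which they close (so a half turn about z gives the same grasp; the last joint's range is limited). The gripper opens to 85 mm and grips with 20 to 120 N. Pads are 22 mm wide; open, the fingers measure 114 mm over their backs; the gripper's body (76 mm by 85 mm) begins 54 mm behind the grasp point. The pads swing forward as they close: fully open they stand 13 mm farther back than shut.
Start: joints at [-1.359, 0.383, 0.044, 1.598, -0.018, 1.161, -0.05], TCP at [0.198, 0.619, 0.225] pointing down, gripper open.
Joint ranges: [-2.61, 2.61], [-0.41, 2.15], [-1.48, 1.57], [0, 2.5], [-1.57, 4.71], [0.05, 1.97], [-2.85, 2.85]. Speed limits (rad/s): [2.79, 2.79, 3.14, 3.14, 3.14, 3.14, 3.14].

## Interface

Orientations are given as a unit quaternion [x, y, z, w].
In Python, from bench import move_ptp, movel, move_j, move_gripper, pause, inverse_kinematics, read_camera, camera_params, MotionError, sign_off, look_for, tip_of, read_time_s, read_qpos, read_joint_vel, read_effort, read_eef_pos, read_tcp_rot, read_ft_force, read_ft_torque, read_finger_gap, read_grasp_force gives the robot as it stands. Calls block until the motion is done:
- move_ptp(position, orientation): joint-space move of the TCP to a pose.
- movel(position, orientation=None, speed=0.15): straight line of the TCP; orientation=None keeps the orientation; speed is the mean speed in m/s.
- move_j(angles): joint-space move.
- move_gripper(opening, effort=None): finger opening in m; effort is the grip in N (None keeps the last); returns when the fingers have stopped.
- pause(seconds).
- inverse_kinematics(position, orientation): joint angles nearest the present ones, or None.
- read_camera(name): name is "scene" or "top" or "wrist"; returns the picture (400x640x3 uint8, red, green, blue); there is no depth.
- camera_params(name): a dict with "K" (3x3 intrinsics, pixels), "dist_coeffs" ([k1, k2, p1, p2, k3] as OpenCV has them; the pictures are not rectified), "camera_from_world" (4x4, takes a point from world to camera coordinates). Camera axes: x right, y down, z forward; pixel columns grow to the right and rows downward; lengths in m; the calibration is good to about 2 mm. A picture is of the moment at which its call begins: read the wrist's pose just before it. camera_params takes no time and is no camera call; for the wrist camera it gives the pose at the moment of the call.
A pose or a line that the arm cannot do raises MotionError and nothing moves.
- sign_off(): hands the job in; it is judged then, once.
Trained networks look in the newest picture that a camera, given by its name, has taken for a name from the list of things; names that differ only in an ending like _2 or _b are one class to them, and where a whole thing is asked for, a point or a joint stands for the part that bears it (a point fixed in the world has none). Each returns a list of dicts, best first, with "confidence" (0 to 1); they miss things now and then, are a little off and sometimes report something else, mostly with a low value. They report only what shows in the picture. A call takes as long as a camera call.
- look_for(camera, name): "at" ([column, row] in pixels, amid what is visible of it).
- tip_of(camera, name): "at" ([column, row] in pixels: a listed point, or the origin of a listed thing).
Readings, each from a call of its own:
- read_time_s(): time.
- read_qpos(): joint angles.
- read_joint_vel(): joint speeds.
- read_effort(): joint torques, N m.
- read_eef_pos(): TCP position.
- read_tcp_rot(): TCP orientation.
- read_ft_force(): force on the tool from outside, world axes, zero at the start.
- read_ft_torque(): the same for the moment, N m.
- read_finger_gap(): finger opening in m.
- read_grasp_force(): force on a finger pad.
Only numpy, scipy, OpenCV 4.12 (cv2) and the standard library are available. Lean on these libraries where they do the work, as an engineer would, in place of code of your own. Each camera call takes 0.05 s, during which the arm holds its last target. There are 200 camera calls.

## Working session

There is one attempt and no reset: what is moved stays moved. The work goes in short steps, each a Python script; the robot and the scene stay as the last script left them, time stands still between calls to the robot, and variables do not carry over. Pictures are saved under pics/ and viewed, at most 14 in all, crops included, and the job is handed in when it is done.

```bash
ls; mkdir -p pics; python3 - <<'E'
from bench import *
import cv2,numpy as np
for c in ["scene","top"]:
    im=read_camera(c); cv2.imwrite(f"pics/{c}0.png",im[:,:,::-1])
    p=camera_params(c); print(c,np.round(p["K"],1).tolist(),np.round(p["dist_coeffs"],3),np.round(p["camera_from_world"],3).tolist())
    for n in ["carton_blue","carton_brown","carton_white","strip_blue","board","mat","panel","strip_orange","contactor","driver"]:
        for f in (look_for,tip_of):
            print(n,f.__name__,[(np.round(d["at"]).tolist(),round(d["confidence"],2)) for d in f(c,n)[:2]])
print(read_time_s(),read_tcp_rot(),read_finger_gap())
E
```

```text
pics
scene [[395.2, 0.0, 317.2], [0.0, 395.2, 202.6], [0.0, 0.0, 1.0]] [-0.045  0.     0.     0.     0.   ] [[0.844, 0.537, -0.016, -0.539], [0.388, -0.629, -0.674, -0.201], [-0.372, 0.563, -0.739, 1.385], [0.0, 0.0, 0.0, 1.0]]
carton_blue call [([257.0, 207.0], 0.72)]
carton_blue call [([261.0, 211.0], 0.8)]
carton_brown call [([284.0, 178.0], 0.63)]
carton_brown call [([275.0, 186.0], 0.83), ([350.0, 232.0], 0.53)]
carton_white call [([263.0, 176.0], 0.71)]
carton_white call [([267.0, 185.0], 0.92), ([354.0, 231.0], 0.55)]
strip_blue call [([281.0, 204.0], 0.65)]
strip_blue call [([282.0, 210.0], 0.55)]
board call [([288.0, 218.0], 0.8)]
board call [([276.0, 204.0], 0.89)]
mat call [([342.0, 142.0], 0.81)]
mat call [([341.0, 138.0], 0.7)]
panel call [([199.0, 277.0], 0.59)]
panel call [([197.0, 274.0], 0.65)]
strip_orange call [([296.0, 304.0], 0.65)]
strip_orange call [([298.0, 304.0], 0.87)]
contactor call [([401.0, 172.0], 0.91)]
contactor call [([398.0, 178.0], 0.77), ([260.0, 210.0], 0.43)]
driver call [([347.0, 242.0], 0.85)]
driver call [([353.0, 234.0], 0.62), ([341.0, 138.
[... 457 characters left out ...]
call [([328.0, 265.0], 0.59)]
strip_blue call [([329.0, 244.0], 0.68)]
strip_blue call [([330.0, 244.0], 0.87), ([328.0, 265.0], 0.42)]
board call [([322.0, 233.0], 0.71)]
board call []
mat call [([187.0, 251.0], 0.66)]
mat call [([188.0, 249.0], 0.76), ([306.0, 266.0], 0.2)]
panel call [([445.0, 261.0], 0.93)]
panel call [([445.0, 261.0], 0.61)]
strip_orange call [([421.0, 158.0], 0.7)]
strip_orange call [([420.0, 157.0], 0.94)]
contactor call [([215.0, 150.0], 0.64)]
contactor call [([221.0, 155.0], 0.87)]
driver call [([329.0, 157.0], 0.73)]
driver call [([312.0, 161.0], 0.8), ([188.0, 249.0], 0.53)]
2.1 [ 1.54253822e-01  9.88031253e-01 -2.92901401e-05 -1.39524476e-05] 0.08549630538415025
```

```bash
python3 - <<'E'
import cv2
t=cv2.imread("pics/top0.png"); cv2.imwrite("pics/topc.png",cv2.resize(t[130:330,120:380],(780,600),interpolation=cv2.INTER_CUBIC))
cv2.imwrite("pics/topd.png",cv2.resize(t[150:340,350:550],(800,600) if 0 else (600,570),interpolation=cv2.INTER_CUBIC))
E
```

```text
(no output)
```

View pics/topc.png

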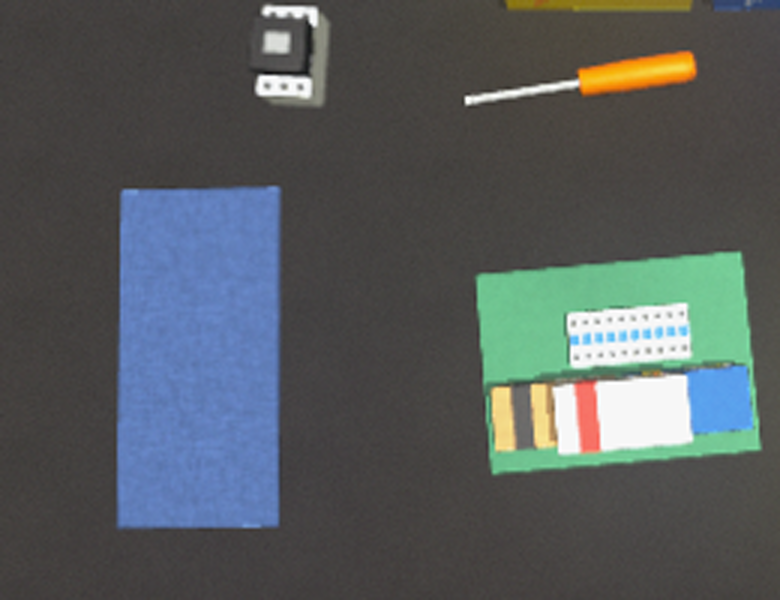

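View pics/topd.png

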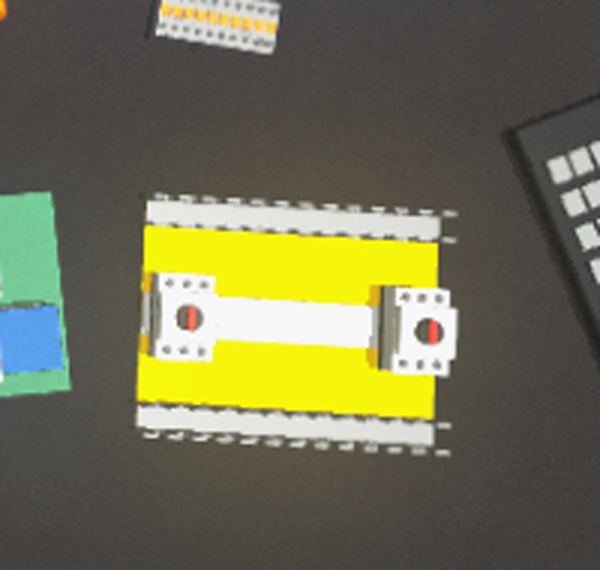

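View pics/scene0.png

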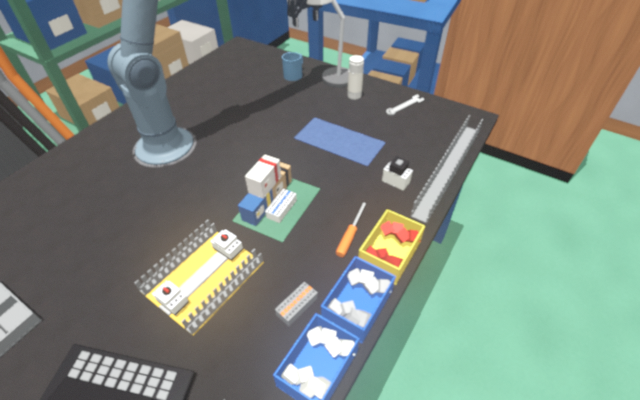

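```bash
cat > h.py <<'E'
import numpy as np, cv2
from bench import *
def ray(px,p,z):
    """pixels -> world xy on plane z"""
    u=cv2.undistortPoints(np.float64(px).reshape(-1,1,2),np.float64(p["K"]),np.float64(p["dist_coeffs"]))[:,0]
    T=np.array(p["camera_from_world"]);R=T[:3,:3];c=-R.T@T[:3,3]
    d=np.c_[u,np.ones(len(u))]@R
    return (c+d*((z-c[2])/d[:,2])[:,None])[:,:2]
def rect(pts):
    """min-area rect of world pts -> centre, (size), yaw in (-45,45]"""
    c,s,a=cv2.minAreaRect((pts*1000).astype(np.float32))
    if a>45:a-=90;s=s[::-1]
    return np.round(c,1),np.round(s,1),round(a,2)
def blob(m,seed=None):
    n,l,s,_=cv2.connectedComponentsWithStats(m.astype(np.uint8))
    i=l[int(seed[1]),int(seed[0])] if seed is not None and l[int(seed[1]),int(seed[0])] else 1+np.argmax(s[1:,4])
    return l==i
def edge(m):
    ys,xs=np.nonzero(m)
    return np.concatenate([np.c_[xs+dx,ys+dy] for dx in(-.5,.5) for dy in(-.5,.5)])
E
python3 - <<'E'
from h import *
im=cv2.imread("pics/top0.png");hsv=cv2.cvtColor(im,cv2.COLOR_BGR2HSV);H,S,V=[hsv[...,i].astype(int) for i in range(3)]
p=camera_params("top");T=np.array(p["camera_from_world"]);print("cam",-T[:3,:3].T@T[:3,3])
x=np.arange(640)[None,:]
g=blob((H>55)&(H<85)&(S>80)&(V>70));print("board",rect(ray(edge(g),p,.004)))
mt=blob((H>100)&(H<125)&(S>80)&(V>90)&(x<230)&(np.arange(400)[:,None]>185));print("mat",rect(ray(edge(mt),p,.003)))
ye=(H>22)&(H<35)&(S>150)&(V>120)&(x>390)&(np.arange(400)[:,None]>210)
print("panel",rect(ray(edge(ye),p,.004)))
r=(S<40)&(V>150)&(x>424)&(x<472)&(np.arange(400)[:,None]>235)&(np.arange(400)[:,None]<280)
print("rail",rect(ray(edge(blob(r)),p,.012)))
yy=np.arange(400)[:,None]
w=(S<40)&(V>150)&(x>330)&(x<330+20)&(yy>250)&(yy<285)
w=((S<60)&(V>140)|((H<8)&(S>120)))&(x>300)&(x<352)&(yy>252)&(yy<285)
print("white",rect(ray(edge(blob(w)),p,.136)))
b=(H>100)&(H<120)&(S>120)&(x>345)&(x<375)&(yy>250)&(yy<280);print("blue",rect(ray(edge(blob(b)),p,.070)))
k=~g&(V>60)&(x>305)&(x<353)&(yy>228)&(yy<252);k=blob(k);print("strip",rect(ray(edge(k),p,.034)))
for n,at,z in[("white",(328,265),.07),("blue",(347,260),.004),("brown",(306,263),.004),("strip",(330,244),.004),("panel",(445,261),0),("contactor",(221,155),0),("orange",(420,157),0)]:print(n,np.round(ray([at],p,z)*1000,1))
E
```

```text
cam [ 0.54045308 -0.00888175  1.08766199]
board (array([879.3,  14.4]), array([ 640.5, 1790.3]), -0.42)
mat (array([511.8, 344.4]), array([292.6, 142.9]), 0.88)
panel (array([ 491.1, -321.5]), array([152.3, 254.7]), -3.26)
rail (array([ 491.6, -325.4]), array([ 37.3, 120.7]), -3.58)
white (array([473.7, -18.4]), array([ 56.3, 102.2]), 5.68)
blue (array([480.5, -95.9]), array([51.5, 51.9]), 5.33)
strip (array([534.1, -24.4]), array([ 57., 117.]), 0.13)
white [[474.8 -21.4]]
blue [[483.3 -70.6]]
brown [[475.4  33.8]]
strip [[523.7 -27.3]]
panel [[ 480.8 -321. ]]
contactor [[755.3 258.8]]
orange [[ 749.6 -262.1]]
```

```bash
cat >> h.py <<'E'
def quat(deg,flip=0):
    a=np.radians(deg+90+180*flip)/2
    return [float(np.cos(a)),float(np.sin(a)),0.,0.]
def shot(cam,name):
    p=camera_params(cam);im=read_camera(cam);cv2.imwrite(f"pics/{name}.png",im[:,:,::-1]);return im,p
E
python3 - <<'E'
from h import *
im=cv2.imread("pics/top0.png");hsv=cv2.cvtColor(im,cv2.COLOR_BGR2HSV);H,S,V=[hsv[...,i].astype(int) for i in range(3)]
p=camera_params("top");x=np.arange(640)[None,:];yy=np.arange(400)[:,None]
g=(H>55)&(H<85)&(S>80)&(V>70)&(x>270)&(x<380)&(yy>205)&(yy<300);g=blob(g);print("board",rect(ray(edge(g),p,.004)))
for f in(0,1):
    for q,d in(((.475,-.018,.2),5.4),((.49,-.32,.05),-3.3),((.42,.345,.06),.9),((.6,.345,.06),.9)):
        j=inverse_kinematics(q,quat(d,f));print(f,q,None if j is None else np.round(j,2))
move_ptp([.475,-.018,.32],quat(5.4,0))
im,p=shot("wrist","w1");print(read_time_s(),np.round(p["camera_from_world"],3).tolist(),p["K"][0])
for n in["carton_blue","carton_brown","carton_white","strip_blue","board"]:print(n,tip_of("wrist",n)[:2])
E
```

```text
board (array([507.8, -15.1]), array([172.4, 231.7]), 5.17)
0 (0.475, -0.018, 0.2) [-0.85  0.08  0.85  2.06 -0.07  1.03  0.12]
0 (0.49, -0.32, 0.05) [-0.21  0.68  0.93  1.91 -0.69  0.91  1.01]
0 (0.42, 0.345, 0.06) [-1.08  0.42  0.37  1.99 -0.21  0.77 -0.57]
0 (0.6, 0.345, 0.06) [-0.87  0.66  0.4   1.61 -0.31  0.93 -0.35]
1 (0.475, -0.018, 0.2) [-1.32  0.27  1.44  2.07 -0.31  1.05 -2.77]
1 (0.49, -0.32, 0.05) [-0.42  1.09  1.36  1.92 -1.16  1.23 -1.82]
1 (0.42, 0.345, 0.06) [-0.67  0.4  -0.11  1.97  0.06  0.77  2.34]
1 (0.6, 0.345, 0.06) [-0.51  0.63 -0.1   1.59  0.08  0.92  2.52]
4.6333 [[0.995, 0.098, -0.002, -0.471], [0.093, -0.949, 0.301, -0.128], [0.028, -0.3, -0.954, 0.45], [0.0, 0.0, 0.0, 1.0]] [359.52234955   0.         317.01543187]
carton_blue []
carton_brown [{'at': [314.8, 109.8], 'confidence': 0.98}, {'at': [360.1, 159.9], 'confidence': 0.46}]
carton_white [{'at': [314.8, 158.8], 'confidence': 0.92}]
strip_blue [{'at': [360.0, 161.7], 'confidence': 0.8}]
board []
```

View pics/w1.png

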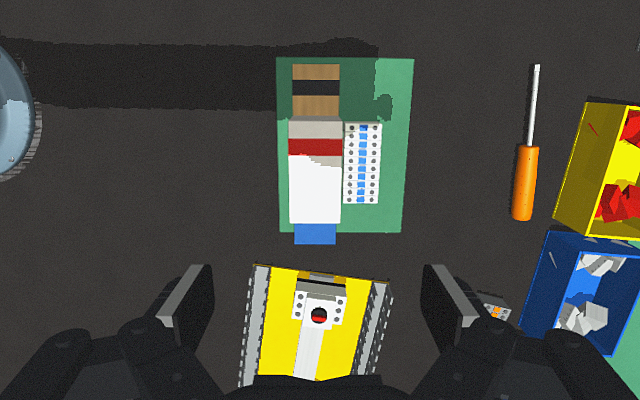

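```bash
python3 - <<'E'
from h import *
p=camera_params("wrist");im=cv2.imread("pics/w1.png");hsv=cv2.cvtColor(im,cv2.COLOR_BGR2HSV);H,S,V=[hsv[...,i].astype(int) for i in range(3)]
x=np.arange(640)[None,:];yy=np.arange(400)[:,None]
g=blob((H>50)&(H<90)&(S>70)&(V>40)&(x>265)&(x<425)&(yy>45)&(yy<245));print("board",rect(ray(edge(g),p,.004)))
s=~g&(x>343)&(x<386)&(yy>118)&(yy<208)&(V>110);s=blob(cv2.morphologyEx(s.astype(np.uint8),cv2.MORPH_CLOSE,np.ones((5,5))));print("strip",rect(ray(edge(s),p,.034)))
w=(x>280)&(x<=342)&(yy>118)&(yy<226)&(((S<40)&(V>120))|((H<8)&(S>120)));w=blob(cv2.morphologyEx(w.astype(np.uint8),cv2.MORPH_CLOSE,np.ones((5,5))));print("white",rect(ray(edge(w),p,.136)))
b=blob((H>100)&(H<120)&(S>120)&(x>285)&(x<345)&(yy>215)&(yy<250));print("blue?",rect(ray(edge(b),p,.07)))
E
```

```text
board (array([507.7, -16.8]), array([170.9, 230.9]), 5.14)
strip (array([531. , -25.6]), array([ 46.7, 103.5]), 5.64)
white (array([473.3, -19.2]), array([ 51.1, 101.6]), 5.06)
blue? (array([ 480.9, -109.2]), array([50.7, 27.2]), 5.52)
```

```bash
cat >> h.py <<'E'
BO,BY=np.array([.5078,-.016]),5.15
MO,MY=np.array([.5118,.3444]),.88
PO,PY=np.array([.4913,-.3225]),-3.4
def at(o,yaw,x,y):
    a=np.radians(yaw);return o+np.array([[np.cos(a),-np.sin(a)],[np.sin(a),np.cos(a)]])@[x,y]
G=.052
def pick(xy,yaw,z,up,hi,op=.085,effort=45,want=.05):
    q=quat(yaw);movel([*xy,hi],q,speed=.3)
    if read_finger_gap()<op-.003: move_gripper(op)
    movel([*xy,z],speed=.15);move_gripper(.0,effort)
    g=read_finger_gap();print("grip gap %.4f force %.1f t %.1f"%(g,read_grasp_force(),read_time_s()))
    assert abs(g-want)<.006,"bad grasp"
    movel([*xy,z+.02],speed=.1);movel([*xy,up],speed=.2)
def place(xy,yaw,z,up,hi=None,op=.07):
    q=quat(yaw);p=read_eef_pos()
    movel([*xy,up],q,speed=.25);movel([*xy,z+.015],speed=.2);movel([*xy,z],speed=.04)
    f=read_ft_force();move_gripper(op)
    print("placed F",np.round(f,1),"t %.1f"%read_time_s());movel([*xy,hi or up],speed=.2)
BR=lambda y:at(BO,BY,-.035,y)
MS=lambda x:at(MO,MY,x,0)
E
python3 - <<'E'
from h import *
pick(BR(0),BY,.070+G,.225,.225);place(MS(.09),MY,.003+G+.001,.18)
pick(BR(.053),BY,.004+G,.17,.17);place(MS(0),MY,.003+G+.001,.17)
move_ptp([*BR(0),.3],quat(BY));im,p=shot("wrist","w2");print(read_time_s())
E
```

```text
grip gap 0.0483 force 45.5 t 6.6
placed F [-1.5  0.1  1.2] t 10.8
grip gap 0.0481 force 45.4 t 14.5
placed F [-0.6 -0.1  0.3] t 18.4
20.5917
```

View pics/w2.png

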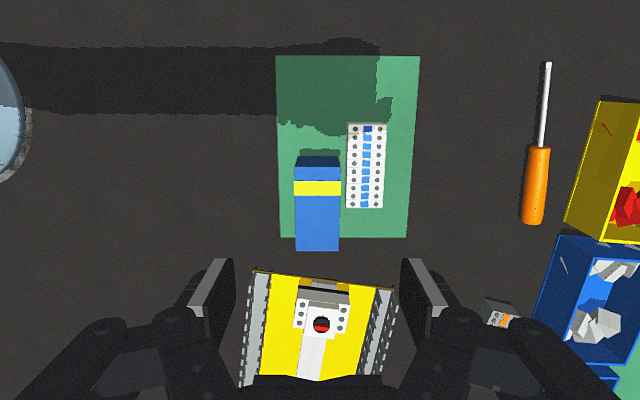

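```bash
python3 - <<'E'
from h import *
pick(BR(-.053),BY,.004+G,.17,.17);place(MS(-.09),MY,.003+G+.001,.17)
move_ptp([*at(BO,BY,.02,-.05),.28],quat(BY));im,p=shot("wrist","w3")
hsv=cv2.cvtColor(im[:,:,::-1],cv2.COLOR_BGR2HSV);H,S,V=[hsv[...,i].astype(int) for i in range(3)]
g=(H>50)&(H<90)&(S>70)&(V>30);r=rect
g=blob(g);print("board",rect(ray(edge(g),p,.004)))
hull=cv2.fillConvexPoly(np.zeros(g.shape,np.uint8),cv2.convexHull(np.argwhere(g)[:,::-1].astype(np.int32)),1)>0
s=blob(cv2.morphologyEx((hull&~g).astype(np.uint8),cv2.MORPH_OPEN,np.ones((5,5))));print("strip",rect(ray(edge(s),p,.034)))
ok=np.argwhere(s)[:,::-1];print(ok.min(0),ok.max(0))
move_ptp([.495,-.42,.30],quat(PY));im,p=shot("wrist","w4");print(tip_of("wrist","panel"),read_time_s())
print(np.array(p["camera_from_world"]).tolist())
im,p=shot("top","t1")
a=cv2.imread("pics/w3.png")[60:300,200:460];b=cv2.imread("pics/t1.png")[170:330,140:400]
cv2.imwrite("pics/c1.png",np.vstack([cv2.resize(a,(520,340)),cv2.resize(b,(520,250))]))
E
```

```text
grip gap 0.0481 force 45.5 t 22.9
placed F [-1.   1.4 -0.5] t 27.1
board (array([508.1, -16.1]), array([170.8, 229.9]), 5.25)
strip (array([531.3, -26.1]), array([ 45.8, 100.3]), 5.21)
[299  78] [341 171]
[{'at': [310.0, 71.9], 'confidence': 0.83}] 30.9583
[[0.9984574751333728, -0.05550596326737677, -0.001326043760200006, -0.519183043781525], [-0.05256074764412925, -0.9526341725039648, 0.2995421526008972, -0.43287846185436224], [-0.017889610319498532, -0.2990104035304619, -0.9540821455321182, 0.3330839069144633], [0.0, 0.0, 0.0, 1.0]]
```

View pics/w4.png

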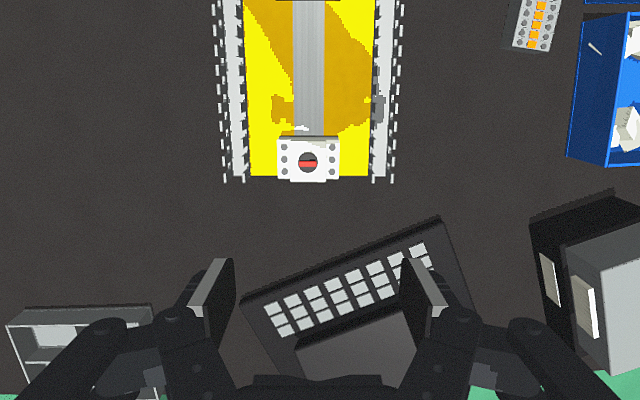

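View pics/c1.png

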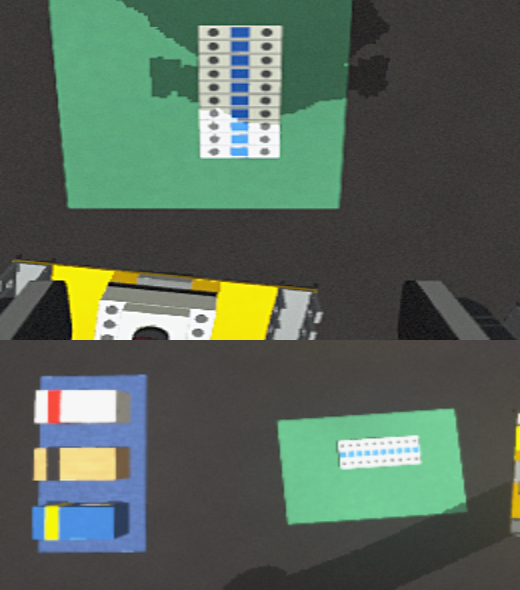

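```bash
python3 - <<'E'
from h import *
p=camera_params("wrist")
e=ray([[251,177.5],[274,177.5],[342,177],[368,176.5]],p,.004)*1000;print("y- edge",np.round(e,1))
im=cv2.imread("pics/w4.png");hsv=cv2.cvtColor(im,cv2.COLOR_BGR2HSV);H,S,V=[hsv[...,i].astype(int) for i in range(3)]
ye=(H>15)&(H<35)&(S>150)
L=[];Rr=[];DL=[];DR=[]
for r in range(20,90,5):
    c=np.nonzero(ye[r])[0];mid=c[(np.diff(c,append=c[-1]+1)>15)]
    if len(mid)==1:
        a=mid[0]+.5;b=c[c>mid[0]][0]-.5;L.append([a,r]);Rr.append([b,r]);DL.append([c[0]-.5,r])
l=ray(L,p,.012)*1000;r=ray(Rr,p,.012)*1000
print("rail width",np.mean(r[:,0]-l[:,0]));m=(l+r)/2;k=np.polyfit(m[:,1],m[:,0],1);print("yaw",-np.degrees(np.arctan(k[0])),"x at y=-321.5",np.polyval(k,-321.5),"at mean y",m.mean(0))
print("duct",np.round(ray(DL,p,.004)[[0,-1]]*1000,1))
# top camera: yellow end edges in panel frame
pt=camera_params("top");im=cv2.imread("pics/top0.png");hsv=cv2.cvtColor(im,cv2.COLOR_BGR2HSV);H,S=hsv[...,0],hsv[...,1]
ye=(H>22)&(H<35)&(S>150)&(hsv[...,2]>120);ye[:210]=0;ye[:,:390]=0
for sgn in(0,1):
    P=[]
    for row in list(range(228,240))+list(range(270,285)):
        c=np.nonzero(ye[row])[0]
        if len(c):P.append([c[0]-.5 if sgn==0 else c[-1]+.5,row])
    q=ray(P,pt,.004)*1000;k=np.polyfit(q[:,0],q[:,1],1);print("top edge y at x=491:",np.polyval(k,491),np.degrees(np.arctan(k[0])))
E
```

```text
y- edge [[ 411.3 -446.2]
 [ 440.5 -447.8]
 [ 526.6 -451.9]
 [ 559.5 -453. ]]
rail width 35.47804525962345
yaw -4.060024414311963 x at y=-321.5 491.7538158156244 at mean y [ 492.70398574 -308.11348542]
duct [[ 420.8 -262.8]
 [ 416.8 -333.8]]
top edge y at x=491: -196.8352890277974 -2.1305180647045048
top edge y at x=491: -432.18291747472324 1.6063893234384092
```

```bash
sed -i 's/^PO,PY=.*/PO,PY=np.array([.4916,-.3235]),-3.5/' h.py; python3 - <<'E'
from h import *
pick([.5310,-.026],5.2,.026,.18,.15,want=.044)
place(PO,PY,.0345,.18)
move_ptp([.49,-.345,.30],quat(PY));im,p=shot("wrist","w5");print(read_time_s(),np.array(p["camera_from_world"]).shape)
im,p=shot("top","t2")
E
```

```text
grip gap 0.0001 force 6.1 t 34.6Traceback (most recent call last):
  File "<stdin>", line 2, in <module>
  File "h.py", line 37, in pick
    assert abs(g-want)<.006,"bad grasp"
           ^^^^^^^^^^^^^^^^
AssertionError: bad grasp
```

```bash
python3 - <<'E'
from h import *
print(read_eef_pos(),read_ft_force(),read_finger_gap())
im,p=shot("top","t2");s,_=shot("scene","s2")
cv2.imwrite("pics/c2.png",np.vstack([cv2.resize(im[170:330,240:500,::-1],(520,320)),cv2.resize(s[150:290,180:408,::-1],(520,270),interpolation=2)]))
E
```

```text
[ 0.53280387 -0.02692689  0.02836281] [-3.18464318 -0.1893004  11.8744765 ] 8.990803508936102e-05
```

View pics/c2.png

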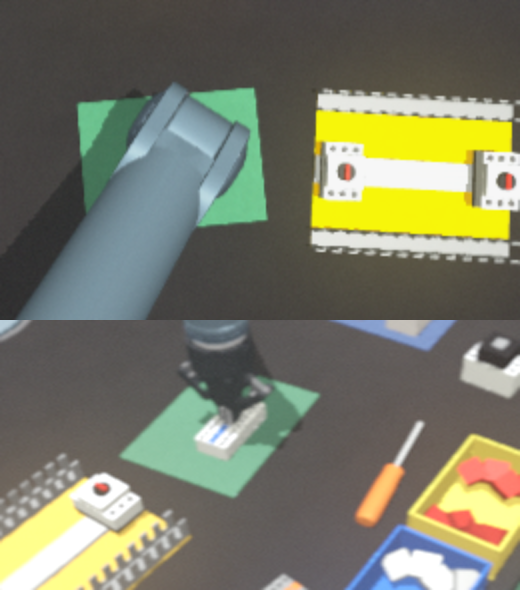

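```bash
python3 - <<'E'
from h import *
movel([.531,-.026,.06],speed=.08);print(read_eef_pos(),read_ft_force())
movel([*at(BO,BY,.02,-.05),.28],speed=.25);move_gripper(.085)
im,p=shot("wrist","w5")
t,_=shot("top","t3");print(read_time_s())
cv2.imwrite("pics/c3.png",np.vstack([im[40:300,150:500,::-1],cv2.resize(t[180:310,260:435,::-1],(350,260))]))
hsv=cv2.cvtColor(im[:,:,::-1],cv2.COLOR_BGR2HSV);H,S,V=[hsv[...,i].astype(int) for i in range(3)]
g=blob((H>50)&(H<90)&(S>70)&(V>30));print("board",rect(ray(edge(g),p,.004)))
hull=cv2.fillConvexPoly(np.zeros(g.shape,np.uint8),cv2.convexHull(np.argwhere(g)[:,::-1].astype(np.int32)),1)>0
s=blob(cv2.morphologyEx((hull&~g).astype(np.uint8),cv2.MORPH_OPEN,np.ones((5,5))));print("strip",rect(ray(edge(s),p,.034)))
E
```

```text
[ 0.53112691 -0.02564583  0.0602694 ] [ 0.39744971 -0.24313744 -0.53556614]
37.2
board (array([508.2, -15.8]), array([170.7, 229.1]), 5.15)
strip (array([531.2, -25.7]), array([ 45.8, 100.1]), 5.24)
```

View pics/c3.png

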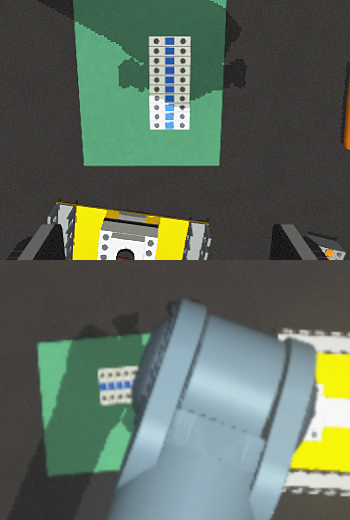

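```bash
python3 - <<'E'
from h import *
p=camera_params("scene");T=np.array(p["camera_from_world"])
for z in(.004,.009,.034,.047,.053,.08,.12):
    uv=cv2.projectPoints(np.array([[.5328,-.0269,z]]),cv2.Rodrigues(T[:3,:3])[0],T[:3,3],np.array(p["K"]),np.array(p["dist_coeffs"]))[0][0,0]
    print(z,uv,(uv-[235,150])*8)
im=cv2.imread("pics/s2.png");cv2.imwrite("pics/c4.png",cv2.resize(im[150:220,235:325],(720,560),interpolation=cv2.INTER_CUBIC))
print(read_eef_pos(),read_finger_gap())
E
```

```text
0.004 [281.88159883 209.42562273] [375.05279062 475.40498183]
0.009 [281.74340403 208.30463765] [373.94723223 466.43710122]
0.034 [281.03949297 202.59139458] [368.31594373 420.73115666]
0.047 [280.66471726 199.5472477 ] [365.31773809 396.37798162]
0.053 [280.4896729  198.12488504] [363.9173832  384.99908033]
0.08 [279.68533124 191.58451094] [357.48264989 332.67608752]
0.12 [278.4413707  181.45479409] [347.53096556 251.63835274]
[ 0.53223411 -0.06395667  0.2800458 ] 0.08481837561264202
```

View pics/c4.png

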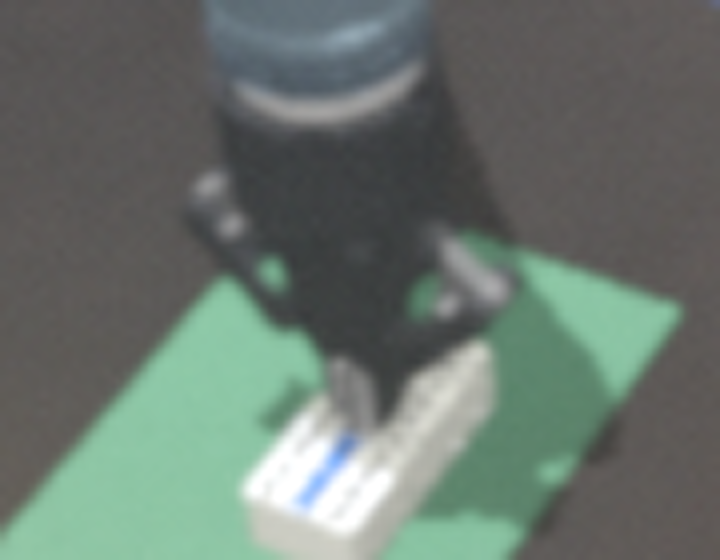

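```bash
python3 - <<'E'
from h import *
xy=BR(0);movel([*xy,.06],quat(BY),speed=.3)
for gap,zs in((.05,.045),(0,.045)):
    move_gripper(gap);f0=read_ft_force()[2];z=zs
    while z>.006:
        movel([*xy,z],speed=.06);f=read_ft_force()[2]-f0
        if f>4:break
        z-=.003
    print(gap,"cmd",z,"eef",read_eef_pos()[2],"F",f,"gap",read_finger_gap(),read_time_s());movel([*xy,.05],speed=.15)
E
```

```text
0.05 cmd 0.01799999999999999 eef 0.018604656085572165 F 6.399686948123304 gap 0.0499912370313742 41.2167
0 cmd 0.005999999999999994 eef 0.008811577323994305 F 0.9696056986950927 gap 0.0002489432910866562 45.3667
```

```bash
python3 - <<'E'
from h import *
xy=[.5312,-.0258];movel([*xy,.08],quat(5.2),speed=.3);move_gripper(.062)
f0=read_ft_force()
movel([*xy,.023],speed=.12);print(read_eef_pos(),np.round(read_ft_force()-f0,1))
for g in(.05,.045,.042,.038):
    move_gripper(g,45);print(g,read_finger_gap(),read_grasp_force(),np.round(read_eef_pos(),4),np.round(read_ft_force()-f0,1),read_time_s())
    if read_finger_gap()<.036:break
s,_=shot("scene","s3");cv2.imwrite("pics/c5.png",cv2.resize(s[150:220,235:325,::-1],(720,560),interpolation=cv2.INTER_CUBIC))
E
```

```text
[ 0.53140639 -0.02620363  0.02310903] [ 0.6 -1.1  0.5]
0.05 0.04985591441801457 0.0 [ 0.5319 -0.0258  0.0237] [ 0.4 -0.5 -0.6] 47.6667
0.045 0.044909807545042646 0.0 [ 0.5313 -0.0257  0.0232] [ 0.4 -0.2 -1.2] 47.8917
0.042 0.04286907362872926 29.318801164627075 [ 0.5313 -0.0257  0.0234] [-1.  -0.3  5.1] 48.1083
0.038 0.041528748112498216 44.56349730491638 [ 0.5313 -0.0257  0.0236] [-2.1  0.3  6.9] 48.325
```

View pics/c5.png

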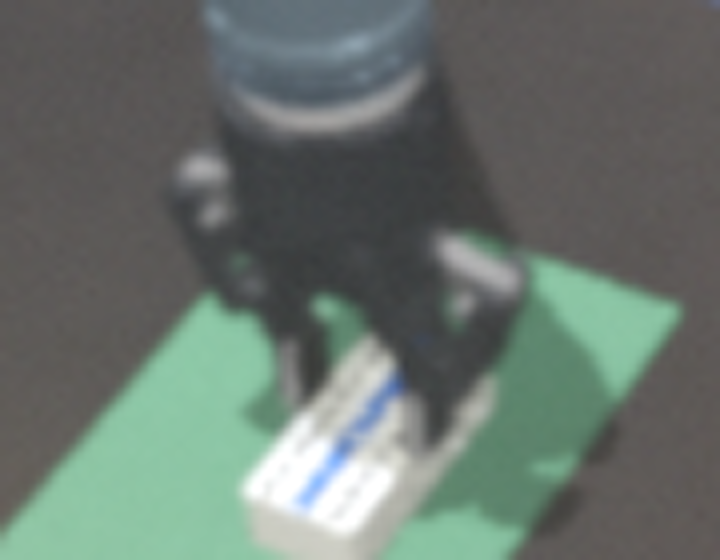

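```bash
sed -i 's/move_gripper(.0,effort)/move_gripper(want-.008,effort)/' h.py; python3 - <<'E'
from h import *
xy=[.5312,-.0258]
movel([*xy,.045],speed=.06);print(read_finger_gap(),read_grasp_force())
movel([*xy,.18],speed=.2);print(read_finger_gap(),read_grasp_force())
assert read_finger_gap()>.036
place(PO,PY,.0322,.18,op=.062)
move_ptp([.49,-.345,.30],quat(PY));im,p=shot("wrist","w6");print(read_time_s())
E
```

```text
0.04125584123814429 45.784998536109924
0.0418790343336243 45.8593225479126
placed F [ 0.1  0.1 -2.1] t 52.7
54.2417
```

View pics/w6.png

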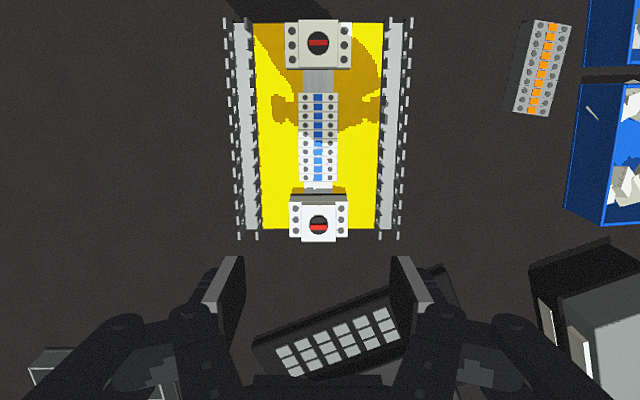

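```bash
python3 - <<'E'
from h import *
p=camera_params("wrist");T=np.array(p["camera_from_world"]);print("cam",-T[:3,:3].T@T[:3,3])
im=cv2.imread("pics/w6.png")
f=lambda px,z:np.round(ray(px,p,z)*1000,1)
print("strip ends",f([[318,93],[318,182.5]],.042)); print("strip sides",f([[299,138],[338,138]],.042))
print("upper breaker inner: top z",f([[318,69.5]],.072),"lower breaker inner top",f([[318,200]],.072),"lower face base on rail",f([[318,188]],.012))
print("yellow edges",f([[318,23],[318,229.5]],.004), "rail sides near 80",f([[303,80],[333.5,80]],.012))
g=cv2.cvtColor(im,cv2.COLOR_BGR2GRAY);print(g[60:100,312].tolist());print(g[176:208,312].tolist())
E
```

```text
cam [ 0.49522384 -0.26757573  0.44558188]
strip ends [[ 494.4 -273.2]
 [ 488.4 -373. ]]
strip sides [[ 470.3 -320.4]
 [ 513.8 -323. ]]
upper breaker inner: top z [[ 495.7 -250.4]] lower breaker inner top [[ 487.8 -384.8]] lower face base on rail [[ 487.5 -387.9]]
yellow edges [[ 498.8 -197.2]
 [ 484.  -447. ]] rail sides near 80 [[ 477.9 -258.1]
 [ 512.9 -260.2]]
[198, 201, 202, 199, 202, 209, 185, 117, 97, 45, 154, 161, 152, 155, 151, 155, 152, 152, 152, 153, 152, 154, 150, 153, 152, 154, 153, 147, 156, 150, 152, 148, 153, 201, 190, 189, 197, 193, 193, 193]
[250, 251, 243, 237, 237, 214, 240, 243, 241, 243, 250, 174, 116, 130, 135, 142, 147, 93, 20, 64, 121, 127, 126, 127, 122, 138, 129, 118, 106, 245, 248, 244]
```

```bash
python3 - <<'E'
from h import *
movel([.49,-.30,.25],speed=.3)
move_ptp([*MS(0),.2],quat(MY))
pick(MS(0),MY,.003+G,.17,.17,op=.075);place(BR(.053),BY,.004+G+.0008,.17)
pick(MS(-.09),MY,.003+G,.17,.17,op=.075);place(BR(-.053),BY,.004+G+.0008,.17)
move_ptp([*BR(-.02),.32],quat(BY));im,p=shot("wrist","w7");print(read_time_s())
hsv=cv2.cvtColor(im[:,:,::-1],cv2.COLOR_BGR2HSV);H,S,V=[hsv[...,i].astype(int) for i in range(3)]
g=blob((H>50)&(H<90)&(S>70)&(V>30));print("board",rect(ray(edge(g),p,.004)))
E
```

```text
grip gap 0.0481 force 46.0 t 58.7
placed F [-2.6  0.5  5.1] t 62.6
grip gap 0.0480 force 45.7 t 66.0
placed F [-1.7  0.9  4.7] t 70.3
71.775
board (array([507.9, -15.9]), array([170.9, 230.1]), 5.29)
```

View pics/w7.png

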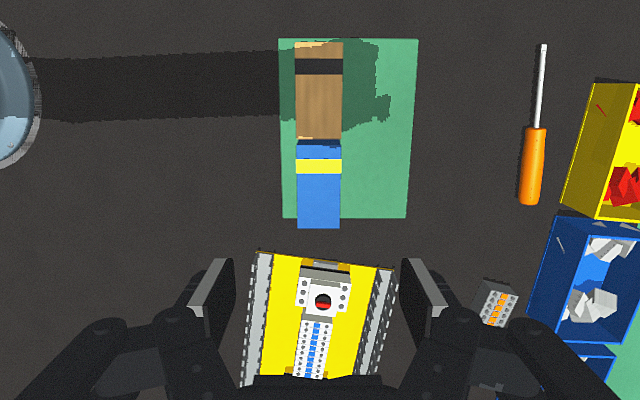

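```bash
python3 - <<'E'
from h import *
p=camera_params("wrist")
im=cv2.imread("pics/w7.png");hsv=cv2.cvtColor(im,cv2.COLOR_BGR2HSV);H,S,V=[hsv[...,i].astype(int) for i in range(3)]
x=np.arange(640)[None,:];y=np.arange(400)[:,None];box=(x>285)&(x<355)
blu=blob(box&(y>147)&(y<235)&(((H>100)&(H<125)&(S>120))|((H>22)&(H<35)&(S>120))))
def inb(r):
    d=(r[0]/1000-BO);a=np.radians(BY);return np.round([d@[np.cos(a),np.sin(a)],d@[-np.sin(a),np.cos(a)]],4)
r=rect(ray(edge(blu),p,.07));print("blue",r,inb(r))
br=blob(box&(y>36)&(y<140)&(((H>5)&(H<22)&(S>60))|(V<75)&(S<60)&(x>297)&(x<340)));r=rect(ray(edge(br),p,.07));print("brown",r,inb(r))
movel([*MS(.09),.19],quat(MY),speed=.3)
pick(MS(.09),MY,.003+G,.225,.17,op=.075);place(BR(0),BY,.070+G+.0008,.225)
move_ptp([*BR(-.02),.36],quat(BY));shot("wrist","w8")
movel([.42,.2,.36],speed=.3);im,p=shot("top","t4");s,_=shot("scene","s4");print(read_time_s())
a=cv2.imread("pics/w8.png")[0:300,150:550];cv2.imwrite("pics/c6.png",np.vstack([np.hstack([a,cv2.resize(s[130:320,130:383,::-1],(400,300))]),np.pad(cv2.resize(im[140:330,120:520,::-1],(631,300)),((0,0),(0,169),(0,0)))]))
hsv=cv2.cvtColor(im[:,:,::-1],cv2.COLOR_BGR2HSV);H,S,V=[hsv[...,i].astype(int) for i in range(3)];yy=y
w=((S<60)&(V>140)|((H<8)&(S>120)))&(x>300)&(x<352)&(yy>252)&(yy<285)
print("white top",rect(ray(edge(blob(w)),p,.136)))
E
```

```text
blue (array([478.1, -89. ]), array([50.8, 66.8]), 5.18) [-0.0361 -0.07  ]
brown (array([467. ,  32.8]), array([50.4, 99.3]), 5.48) [-0.0363  0.0523]
grip gap 0.0479 force 46.3 t 75.1
placed F [-1.6  1.2  5.1] t 79.5
81.8917
white top (array([474.4, -18.1]), array([ 58.5, 102.4]), 5.03)
```

View pics/c6.png

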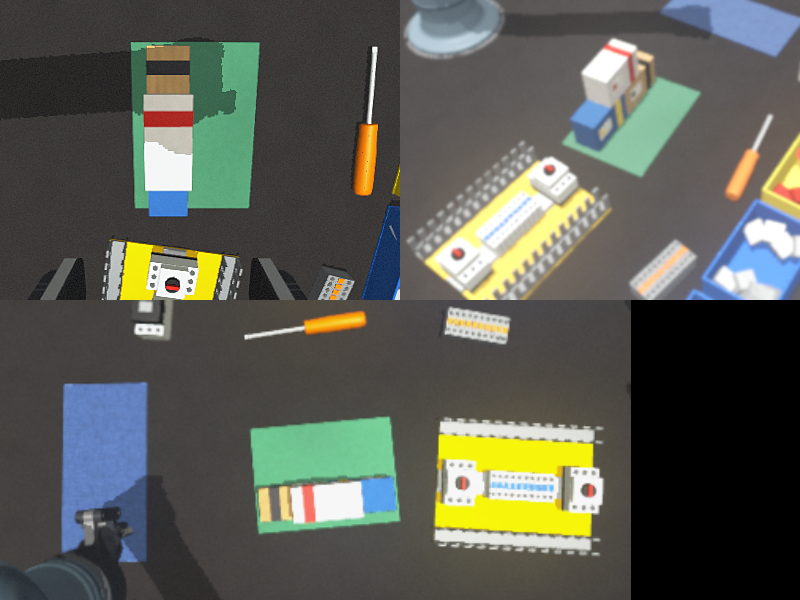

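```bash
python3 -c "
from bench import *
print(sign_off(),read_time_s())"
```

```text
the job is handed in; nothing more can be done
the job is handed in; nothing more can be done
```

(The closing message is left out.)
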